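Load the slide washer

ROBOT

A 6-joint arm with a two-finger parallel gripper is mounted at the origin on the work surface. World frame = base frame: x ahead of the robot, y to its left, z up, the work surface at z = 0. Lengths are in mm, angles in degrees, forces in N, time in s.
With the tool pointing down it reaches from about 300 to 850 mm from the base axis. Payload 4.2 kg.
Tool frame: the origin (TCP) lies midway between the tips of the shut fingers; the grasp point (between the pads) lies 19 mm behind it; z points along the fingers, y is the line along which they close (so a half turn about z gives the same grasp; the last joint's range is limited). The gripper opens to 91 mm and grips with 3 to 60 N. Pads are 32 mm wide; open, the fingers measure 118 mm over their backs; the gripper's body (76 mm by 178 mm) begins 60 mm behind the grasp point.
Start: joints at [-77.292, 18.312, 89.639, -0, 72.044, -1.146], TCP at [137.686, -558.288, 213.976] pointing down, gripper open.
Joint ranges: [-177.97, 177.97], [-48.28, 115.42], [12.27, 149.76], [-77.06, 257.06], [2.81, 150.46], [-146.56, 146.56]. Speed limits (degrees/s): [147.25, 147.25, 180, 180, 180, 180].

INTERFACE

Orientations are given as [roll, pitch, yaw] about the fixed x, y, z axes, in that order (R = Rz(yaw) Ry(pitch) Rx(roll)).
In Python, from workcell import env gives the robot as it stands.
- The arm moves only by the shell command python3 drive.py FILE [OPENING] [FORCE], which reads ROWS from the file FILE. ROWS is a JSON list of rows, 1 to 8 of them, each an object with the fields xyz (a list: dx, dy, dz in mm), turn_vec (a list: a rotation vector rx, ry, rz in degrees); a field left out counts as zero; each row shifts and turns the commanded pose from where the row before left it, along the tool's axes as they then stand; what a row does not reach is not made up. A row lasts 1/10 s, in which the tool goes at most 50 mm and 8.59 degrees, less where a joint would pass 70% of its speed; a pose out of reach is approached as far as the arm can. OPENING is the finger opening in mm, set as the command begins (- or left out keeps the last). The fingers move at their own pace and stop on an object; FORCE is the grip in N (left out, the last holds). Time passes only in rows, so rows that do not move let the fingers close. It prints the time, the measured TCP pose, the force, the opening and the grip force at its end. Input that does not fit is refused with a message, and nothing moves.
- env.state(): the state, without advancing time (a new reading comes with each control period).
- env.grab_frame(name): name is "scene" or "top"; returns the picture (480x640x3 uint8, blue, green, red); there is no depth.
- env.camera_model(name): a dict with "fx", "fy", "cx", "cy" (pixels), "T" (4x4, takes a point from camera to world coordinates). Camera axes: x right, y up, looking along -z (the intrinsics and any distortion apply to the point x, -y, -z); pixel columns grow to the right and rows downward; lengths in mm; the calibration is good to about 2 mm. A picture is of the moment at which its call begins. camera_model takes no time and is no camera call.
- env.job_done(): hands the job in; it is judged then, once.
The state is a dict: "time_s": time; "qpos": joint angles; "qvel": joint speeds; "effort": joint torques, N m; "ee_pos": TCP position; "ee_rot": TCP orientation; "force": force on the tool from outside, world axes, zero at the start; "torque": the same for the moment, N m; "gripper_width": finger opening in mm; "gripper_force": force on a finger pad.
Only numpy, scipy, OpenCV 4.12 (cv2) and the standard library are available. Lean on these libraries where they do the work, as an engineer would, in place of code of your own. Each camera call takes 0.05 s, during which the arm holds its last target. There are 200 camera calls.

TASK

Turn the red drive key in the white slide washer until it lines up with the two yellow marks (either way round), let go, then gently lower the orange wash cassette over it, keeping it level, until it sits fully home with nothing above the washer's rim. Close the clear lid completely and then press the green start button all the way down. Leave the other things where they are.

Things in the scene. Friction and masses are not known exactly. Their poses are not given: they have to be found in the camera images.
- washer: white fixed bench machine, standing turned by about 90 degrees; origin at the centre of the bay's underside, on the bench; z up. Open bay 220 (x) by 190 (y) mm outside, 5 mm walls, rim 102 mm above the bench. The lid's hinge is along the +x wall (on the robot's left). A console 200 by 80 mm, 60 mm high, lies against the -y wall (away from the robot) and carries the button.
- pocket (a point): centre of the grey cassette pocket at ledge height, 35 mm above the bench; axes as the washer's. Pocket 136 (x) by 102 mm (y), 3 mm bigger all round than the cassette; its guide walls flare outward from 55 to 63 mm above the bench. The cassette rests on two ledges at the x ends (48 to 68 mm from the centre); a yellow stripe on each marks the x axis.
- key_top (a point): red drive key: upright bar 64 mm long (its x axis), 14 wide, 29 tall, on a steel disc (80 mm across, its top 27 mm above the bench) mid-bay; both ends alike. Point: centre of the bar's top, 56 mm above the bench, on the vertical turning axis. Turns both ways, light friction (0.06 N m), stays where left. Unless it lies along the washer's x axis the cassette stands 20 mm too high.
- cassette: orange loose wash cassette 130 (x) by 96 (y) by 35 mm, 0.2 to 0.45 kg, on the bench to the robot's right; origin at the centre of its underside, z up; both ends alike. A keyway 20 mm wide, 23 mm deep runs the length of its underside along x. Black handle: bar 90 (x) by 20 (y) mm, 35 to 64 mm above the underside, centred. Home: underside 35 mm above the bench, x along the washer's x.
- lid (a joint): clear lid, blue frame: 0 = closed flat on the rim, 1.7 to 1.95 = wide open at the start (1.57 = upright). 220 mm from hinge to free edge (13 mm tab beyond it in the middle), 190 wide, 8 thick. Stiff hinge (0.4 N m): it stays at any angle and must be pushed all the way down; about 4 N at the free edge moves it.
- lid_hinge (a point): middle of the lid's hinge axis, at the underside of the lid, 102 mm above the bench, on the washer's +x wall; the hinge axis is the washer's y axis
- lid_edge (a point): middle of the lid's free edge on its outer face (the upper face when closed; 220 mm from the hinge, 8 mm off the lid's underside)
- start_top (a point): centre of the top of the green round start button (32 mm across) on the console, 80 mm above the bench; it is pressed straight down, springs back, and takes 5 N to go fully down
- start (a joint): travel of the start button: 0 = out, 0.008 m = fully down
- tip_box: blue box with clear cover, 122 by 86 by 57 mm, loose, near the cassette: leave alone; origin at the centre of its underside
- bottle: white bottle with blue cap, 68 mm across, 160 mm tall, loose: leave alone; origin under its centre
- timer: small white timer, 75 by 60 by 22 mm, loose: leave alone; origin under its centre
- dishes: stack of three glass dishes, 90 mm across, 44 mm high, loose: leave alone; origin under its centre
- slide_tray: white flat slide tray, 200 by 130 by 22 mm, loose: leave alone; origin under its centre
- slide_box: yellow slide box, 160 by 90 by 34 mm, loose: leave alone; origin under its centre
- beaker: glass beaker, 70 mm across, 90 mm tall, loose: leave alone; origin under its centre
- key: the drive key with its disc (the same part as key_top); origin on the turning axis, 5 mm above the bench, x axis along the bar

How it is judged:
By the outcome, as a careful person would: the job done as asked, in the order asked, and still so for the second after the job is handed in, with the robot touching nothing.
It also fails if it takes over 72 s, if anything falls off the work surface, if the arm or the gripper's body presses on something with over 40 N, if the wrist force passes 120 N, or if a joint passes its speed limit or range.

## Working session

There is one attempt and no reset: what is moved stays moved. The work goes in short steps, Python scripts to look and compute and a shell command to move; the robot and the scene stay as the last step left them, time stands still between calls to the robot, and variables do not carry over. Pictures are saved under pics/ and viewed, at most 10 in all, crops included, and the job is handed in when it is done.

```bash
ls; mkdir -p pics
python3 - <<'E'
from workcell import env
import cv2
for n in("scene","top"):
    cv2.imwrite(f"pics/{n}0.png",env.grab_frame(n)); print(n,{k:(v.round(3).tolist() if hasattr(v,'round') and hasattr(v,'tolist') else v) for k,v in env.camera_model(n).items()})
print(env.state())
E
```

```text
drive.py
pics
workcell.py
scene {'fx': 469.4896574799339, 'fy': 469.4896574799339, 'cx': 325.3224800036616, 'cy': 234.48511612147172, 'T': [[0.037, -0.802, 0.596, 1256.956], [0.999, 0.035, -0.015, -38.102], [-0.009, 0.597, 0.803, 1075.449], [0.0, 0.0, 0.0, 1.0]]}
top {'fx': 446.24735055935145, 'fy': 446.24735055935145, 'cx': 316.12407415082356, 'cy': 241.46481240094187, 'T': [[0.027, 0.996, -0.088, 417.447], [-1.0, 0.027, 0.0, -49.025], [0.003, 0.088, 0.996, 1317.843], [0.0, 0.0, 0.0, 1.0]]}
{'time_s': 0.1, 'qpos': array([-7.72934134e+01,  1.83451802e+01,  8.97005053e+01, -1.09180056e-03,
        7.20428651e+01, -1.14697755e+00]), 'qvel': array([-0.01368734, -0.12526712, -0.24983369, -0.03972012, -0.01407804,
       -0.0354001 ]), 'effort': array([ 5.92369015e-04, -4.13332307e+01, -2.32508701e+01,  7.29867071e-02,
        4.22359735e-02, -6.95839094e-05]), 'ee_pos': array([ 137.56228741, -557.8300226 ,  213.22501716]), 'ee_rot': array([-1.79911446e+02, -7.34646485e-04,  1.38539010e+01]), 'force': array([ 1.02591223, -0.78541937, -0.14316716]), 'torque': array([-0.01631229, -0.03563683,  0.00577066]), 'gripper_force': 0.0, 'gripper_width': 90.93183929727672}
```
View pics/scene0.png

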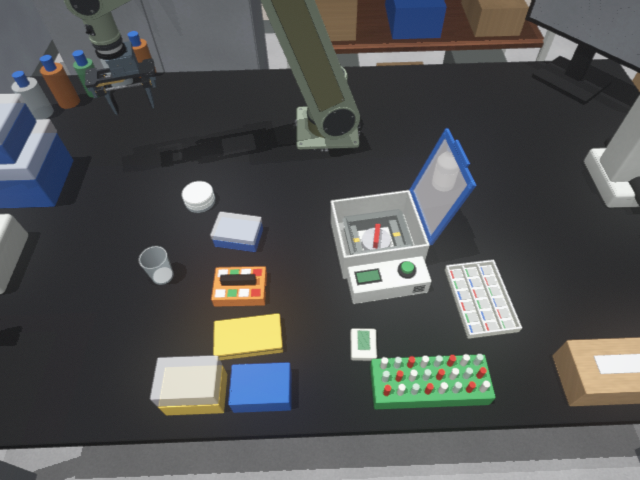

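View pics/top0.png

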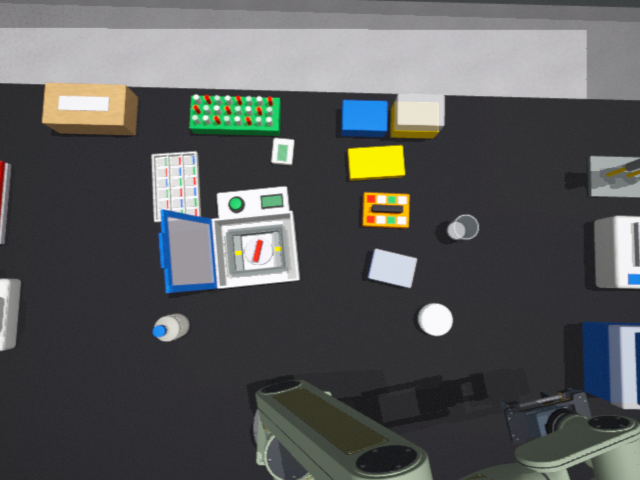

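Scene view: key about (377,236), cassette handle (238,280), button (407,269). Top view: key (258,251), handle (387,209), button (236,204), stripes (238,253) and (278,249). The lid is open to the left. Next I enlarge crops to measure.

Create h.py:
```python
import numpy as np, cv2
from workcell import env
def ray(n,p):
    c=env.camera_model(n);T=np.array(c["T"])
    d=np.array([(p[0]-c["cx"])/c["fx"],-(p[1]-c["cy"])/c["fy"],-1]);d=T[:3,:3]@d
    return T[:3,3],d/np.linalg.norm(d)
def tri(ps,pt):
    A=np.zeros((3,3));b=np.zeros(3);L=[ray("scene",ps),ray("top",pt)]
    for o,d in L:
        P=np.eye(3)-np.outer(d,d);A+=P;b+=P@o
    x=np.linalg.solve(A,b);return x,[float(np.linalg.norm(np.cross(x-o,d))) for o,d in L][0]*2
def atz(n,p,z):
    o,d=ray(n,p);return o+d*(z-o[2])/d[2]
def proj(n,X):
    c=env.camera_model(n);T=np.array(c["T"]);q=T[:3,:3].T@(np.array(X,float)-T[:3,3])
    return np.array([c["cx"]+c["fx"]*q[0]/-q[2],c["cy"]-c["fy"]*q[1]/-q[2]])
def seg(img,roi,lo,hi,kmin=5):
    x0,y0,x1,y1=roi;h=cv2.cvtColor(img[y0:y1,x0:x1],cv2.COLOR_BGR2HSV)
    m=cv2.inRange(h,lo,hi);n,l,s,c=cv2.connectedComponentsWithStats(m)
    out=[]
    for i in range(1,n):
        if s[i,4]>=kmin:
            pts=np.argwhere(l==i)[:,::-1].astype(np.float32)
            out.append((int(s[i,4]),(c[i]+[x0,y0]).round(2).tolist(),[(np.array(v)+([x0,y0] if k==0 else 0)).round(1).tolist() for k,v in enumerate(cv2.minAreaRect(pts))]))
    return sorted(out,reverse=True)
def crop(img,roi,f):
    x0,y0,x1,y1=roi;return cv2.resize(img[y0:y1,x0:x1],None,fx=f,fy=f,interpolation=cv2.INTER_CUBIC)
```

Run:
```python
from h import *
s=cv2.imread("pics/scene0.png");t=cv2.imread("pics/top0.png")
a=crop(s,(325,130,475,305),3.4);b=crop(t,(155,180,305,300),3.0) 
m=np.zeros((600,800,3),np.uint8)
A=crop(s,(325,130,475,280),2.6);B=crop(t,(155,180,305,300),2.6);C=crop(s,(205,255,275,315),5);D=crop(t,(355,185,420,235),5)
for im,(x,y) in((A,(0,0)),(B,(400,0)),(C,(0,395)),(D,(400,330))):
    h,w=im.shape[:2];h=min(h,600-y);m[y:y+h,x:x+w]=im[:h]
cv2.imwrite("pics/m0.png",m)
R=lambda n,i,r,lo,hi:print(n,*seg(i,r,lo,hi)[:4],sep="\n  ")
for n,i,rw,rc in(("scene",s,(330,190,440,300),(205,255,275,315)),("top",t,(212,185,300,290),(355,185,420,235))):
    R(n+" key",i,rw,(0,150,100),(8,255,255))
    R(n+" yellow",i,rw,(20,120,120),(35,255,255))
    R(n+" green",i,rw,(45,100,50),(80,255,255))
    R(n+" orange",i,rc,(8,150,120),(18,255,255))
    R(n+" black handle",i,(rc[0]+10,rc[1]+14,rc[2]-8,rc[3]-18),(0,0,0),(180,255,60))
```

```text
scene key
  (59, [376.61, 232.31], [[376.6, 233.0], [3.2, 18.3], 6.3])
scene yellow
  (11, [395.91, 233.82], [[396.0, 234.0], [2.0, 4.0], 90.0])
  (10, [355.3, 239.8], [[355.5, 240.0], [2.0, 3.0], 90.0])
scene green
  (105, [407.05, 266.73], [[407.0, 266.5], [10.6, 10.6], 45.0])
scene orange
  (862, [242.79, 291.84], [[238.0, 286.0], [38.0, 54.0], 90.0])
  (18, [239.5, 267.0], [[239.5, 267.0], [17.0, 0.0], 180.0])
scene black handle
top key
  (98, [257.28, 250.35], [[257.3, 250.3], [4.5, 21.4], 13.0])
top yellow
  (27, [238.11, 252.56], [[238.0, 252.5], [3.0, 6.0], 90.0])
  (24, [277.5, 248.5], [[277.5, 248.5], [3.0, 5.0], 90.0])
top green
  (190, [271.37, 200.87], [[271.5, 201.0], [10.0, 19.0], 90.0])
  (120, [235.41, 203.38], [[235.0, 203.5], [11.0, 12.0], 90.0])
top orange
  (35, [371.4, 198.4], [[371.0, 198.5], [7.0, 8.0], 90.0])
  (26, [369.92, 219.08], [[370.0, 218.5], [7.0, 8.0], 90.0])
  (24, [372.75, 210.42], [[374.4, 211.2], [12.5, 4.5], 26.6])
  (19, [397.0, 227.0], [[397.0, 227.0], [18.0, 0.0], 180.0])
top black handle
  (36, [386.72, 211.06], [[385.5, 211.0], [27.1, 1.2], 2.4])
  (32, [410.56, 208.25], [[410.5, 207.5], [17.0, 1.0], 90.0])
```

View pics/m0.png

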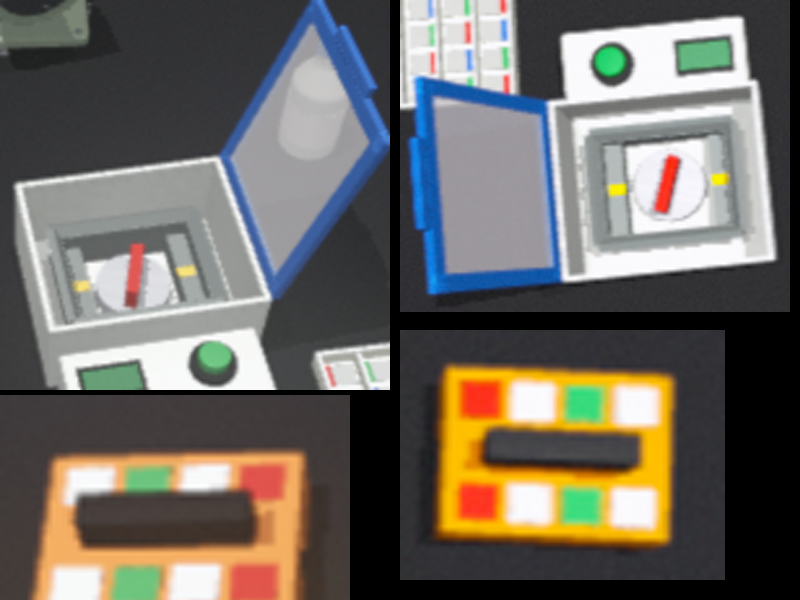

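The montage shows the key bar turned roughly 75° from the stripes, sharp rim and cassette corners, and the handle running along the world y axis. I fit poses from these corners.

```bash
cat > fit.py <<'E'
from h import *
from scipy.optimize import least_squares
A=lambda u,v:("scene",(u/2.6+325,v/2.6+130));B=lambda u,v:("top",((u-400)/2.6+155,v/2.6+180))
C=lambda u,v:("scene",(u/5+205,(v-395)/5+255));D=lambda u,v:("top",((u-400)/5+355,(v-330)/5+185))
def fit(obs,x0):
    def pos(p,L):
        c,s=np.cos(p[2]),np.sin(p[2]);return [p[0]+c*L[0]-s*L[1],p[1]+s*L[0]+c*L[1],L[2]+p[3]]
    f=lambda p:np.concatenate([proj(n,pos(p,L))-q for (n,q),L in obs])
    r=least_squares(f,x0,loss="soft_l1");return r.x,f(r.x).reshape(-1,2).round(1).tolist()
E
python3 - <<'E'
from fit import *
W=[(B(757,84),(-110,-95,102)),(B(775,262),(-110,95,102)),(B(560,282),(110,95,102)),(B(552,100),(110,-95,102)),
(A(15,183),(-110,95,102)),(A(220,157),(110,95,102)),(A(272,298),(110,-95,102)),(A(52,327),(-110,-95,102)),
(("scene",(395.91,233.82)),(58,0,35)),(("scene",(355.3,239.8)),(-58,0,35)),(("top",(238.11,252.56)),(58,0,35)),(("top",(277.5,248.5)),(-58,0,35))]
p,r=fit(W,[420,60,1.57,0]);print("washer",p[:2],np.degrees(p[2]),p[3],r)
K=[tri((376.61,231),(257.28,250.35))];print("key",K)
print("button",tri((407.05,265.8),(235.41,203.38)), "by z",atz("top",(235.41,203.38),80),atz("scene",(407.05,265.8),80))
for e in((B(673,157),),(B(661,212),)):print("key ends",atz("top",e[0][1],56))
# cassette: top-face corners z35
O=[(D(446,366),(-65,48,35)),(D(672,378),(65,48,35)),(D(668,543),(65,-48,35)),(D(442,536),(-65,-48,35)),(C(53,457),(65,-48,35)),(C(303,453),(-65,-48,35))]
p,r=fit(O,[520,-210,-1.57,0]);print("cass",p[:2],np.degrees(p[2]),p[3],r)
H=[(D(486,430),(-45,10,64)),(D(640,436),(45,10,64)),(C(78,492),(45,-10,64)),(C(255,490),(-45,-10,64))]
p,r=fit(H,[520,-210,-1.57,0]);print("handle",p[:2],np.degrees(p[2]),p[3],r)
# lid edge corners: top
for a,b in((A(318,2),B(430,292)),(A(388,140),B(418,80))):print("lid corner",tri(a[1],b[1]))
E
```

```text
washer [498.66287599 118.46204959] 456.78176846810754 1.5826133559915188 [[-0.8, -0.8], [-1.7, -0.2], [-0.0, -0.4], [-1.9, 0.2], [-0.3, -0.6], [-0.8, -0.4], [-1.3, 0.7], [-2.3, 1.1], [0.3, 0.2], [-0.5, -0.3], [-0.8, 0.4], [0.0, 0.8]]
key [(array([499.17883792, 117.3349202 ,  63.24618452]), 3.653308380747714)]
button (array([627.4619337 , 179.65782778,  85.2033156 ]), 1.8358487195680386) by z [628.27834709 179.68668772  80.        ] [624.08401294 181.74578006  80.        ]
key ends [528.11792746 109.82362402  56.        ]
key ends [467.76533666 120.57295153  56.        ]
cass [ 628.37254301 -249.69085313] 3508.5903041370207 0.22079283709783154 [[0.1, 0.4], [-0.6, 0.3], [-0.9, -0.0], [-0.5, -0.9], [-0.8, -0.1], [-1.4, -0.0]]
handle [ 627.27910471 -247.51821557] 1348.220616032217 -5.569820459875394 [[-1.4, -0.3], [-0.7, 0.4], [-0.7, -0.0], [-0.8, 0.0]]
lid corner (array([383.1442311 , 284.42477799, 305.56201819]), 0.22938783430098816)
lid corner (array([567.2416725 , 304.64889227, 313.51271898]), 3.954164435841583)
```

```bash
sed -i 's#^A=.*#g=lambda u,f,o:(u+.5)/f-.5+o\nA=lambda u,v:("scene",(g(u,2.6,325),g(v,2.6,130)));B=lambda u,v:("top",(g(u-400,2.6,155),g(v,2.6,180)))#;s#^C=.*#C=lambda u,v:("scene",(g(u,5,205),g(v-395,5,255)));D=lambda u,v:("top",(g(u-400,5,355),g(v-330,5,185)))#' fit.py
python3 - <<'E'
from fit import *
W=[(B(757,84),(-110,-95,102)),(B(775,262),(-110,95,102)),(B(560,282),(110,95,102)),(B(552,100),(110,-95,102)),
(A(15,183),(-110,95,102)),(A(220,157),(110,95,102)),(A(272,298),(110,-95,102)),(A(52,327),(-110,-95,102)),
(("scene",(395.91,233.82)),(58,0,35)),(("scene",(355.3,239.8)),(-58,0,35)),(("top",(238.11,252.56)),(58,0,35)),(("top",(277.5,248.5)),(-58,0,35))]
for sel in("scene","top","both"):
  w=[o for o in W if sel in(o[0][0],"both")]
  p,r=fit(w,[500,118,1.69,0]);print("washer",sel,p[:2],np.degrees(p[2]),p[3],r)
s=cv2.imread("pics/scene0.png");t=cv2.imread("pics/top0.png")
M={n:cv2.inRange(cv2.cvtColor(i,cv2.COLOR_BGR2HSV),(0,130,70),(8,255,255))+cv2.inRange(cv2.cvtColor(i,cv2.COLOR_BGR2HSV),(174,130,70),(180,255,255)) for n,i in(("scene",s),("top",t))}
def cost(x,y,a,n):
    c,q=np.cos(a),np.sin(a);P=[proj(n,(x+c*u-q*v,y+q*u+c*v,z)) for u in(-32,32) for v in(-7,7) for z in(27,56)]
    m=np.zeros((480*4,640*4),np.uint8);cv2.fillConvexPoly(m,cv2.convexHull(((np.array(P)+.5)*4).astype(np.int32)),255)
    m=cv2.resize(m,(640,480),interpolation=cv2.INTER_AREA);x0,y0=np.round(proj(n,(x,y,40))).astype(int)
    sl=np.s_[y0-22:y0+22,x0-22:x0+22];return np.abs(m[sl].astype(int)-M[n][sl]).sum()/255
for names in(["scene"],["top"],["scene","top"]):
  print(names,min((sum(cost(x,y,np.radians(a),n) for n in names),x,y,a) for x in range(492,508,2) for y in range(112,126,2) for a in range(-20,2,2)))
O=[(D(446,366),(-65,48,35)),(D(672,378),(65,48,35)),(D(668,543),(65,-48,35)),(D(442,536),(-65,-48,35)),(C(53,457),(65,-48,35)),(C(303,453),(-65,-48,35)),
 (D(486,430),(-45,10,64)),(D(640,436),(45,10,64)),(C(78,492),(45,-10,64)),(C(255,490),(-45,-10,64))]
p,r=fit(O,[628,-249,-1.57,0]);print("cass",p[:2],np.degrees(p[2]),p[3],r)
E
```

```text
washer scene [493.30137798 121.21996055] 97.4255974852386 -4.465848331837025 [[0.6, -0.0], [-0.5, -0.4], [-0.4, 0.1], [-0.6, 1.3], [0.7, -0.3], [0.3, -0.4]]
washer top [499.29344662 116.72427006] 96.50021968982328 1.1573544132158582 [[0.3, -0.5], [-0.9, 0.1], [0.8, -0.5], [-0.8, 0.1], [-0.2, 0.1], [0.7, 0.7]]
washer both [499.16095104 118.29685603] 96.82880360894784 3.0413720087943465 [[-0.5, -0.8], [-1.3, -0.1], [0.3, -0.2], [-1.7, 0.3], [-0.1, -0.5], [-0.5, -0.3], [-0.9, 0.8], [-2.0, 1.3], [0.3, 0.0], [-0.5, -0.4], [-0.8, 0.2], [0.1, 0.6]]Traceback (most recent call last):
  File "<stdin>", line 16, in <module>
  File "<stdin>", line 16, in <genexpr>
  File "<stdin>", line 16, in <genexpr>
  File "<stdin>", line 11, in cost
  File "h.py", line 15, in proj
    c=env.camera_model(n);T=np.array(c["T"]);q=T[:3,:3].T@(np.array(X,float)-T[:3,3])
ValueError: time passes only in moves, steps and waits
```

```bash
sed -i 's/^def ray/import functools\ncm=functools.lru_cache(None)(env.camera_model)\ndef ray/; s/c=env.camera_model(n)/c=cm(n)/' h.py
python3 - <<'E'
from fit import *
def fz(obs,x0):
    def pos(p,L):
        c,s=np.cos(p[2]),np.sin(p[2]);return [p[0]+c*L[0]-s*L[1],p[1]+s*L[0]+c*L[1],L[2]]
    f=lambda p:np.concatenate([proj(n,pos(p,L))-q for (n,q),L in obs])
    r=least_squares(f,x0,loss="soft_l1",x_scale=[1,1,.01]);return r.x[:2].round(1),np.degrees(r.x[2]).round(2)
W=[(B(757,84),(-110,-95,102)),(B(775,262),(-110,95,102)),(B(560,282),(110,95,102)),(B(552,100),(110,-95,102)),
(A(15,183),(-110,95,102)),(A(220,157),(110,95,102)),(A(272,298),(110,-95,102)),(A(52,327),(-110,-95,102)),
(("scene",(395.91,233.82)),(58,0,35)),(("scene",(355.3,239.8)),(-58,0,35)),(("top",(238.11,252.56)),(58,0,35)),(("top",(277.5,248.5)),(-58,0,35))]
O=[(D(446,366),(-65,48,35)),(D(672,378),(65,48,35)),(D(668,543),(65,-48,35)),(D(442,536),(-65,-48,35)),(C(53,457),(65,-48,35)),(C(303,453),(-65,-48,35)),
 (D(486,430),(-45,10,64)),(D(640,436),(45,10,64)),(C(78,492),(45,-10,64)),(C(255,490),(-45,-10,64))]
for sel in("scene","top","both"):
  print(sel,"washer",fz([o for o in W if sel in(o[0][0],"both")],[500,118,1.69]),"cass",fz([o for o in O if sel in(o[0][0],"both")],[628,-249,-1.57]))
s=cv2.imread("pics/scene0.png");t=cv2.imread("pics/top0.png")
M={n:cv2.inRange(cv2.cvtColor(i,cv2.COLOR_BGR2HSV),(0,130,70),(8,255,255))+cv2.inRange(cv2.cvtColor(i,cv2.COLOR_BGR2HSV),(174,130,70),(180,255,255)) for n,i in(("scene",s),("top",t))}
def cost(x,y,a,n):
    c,q=np.cos(a),np.sin(a);P=[proj(n,(x+c*u-q*v,y+q*u+c*v,z)) for u in(-32,32) for v in(-7,7) for z in(27,56)]
    m=np.zeros((480*4,640*4),np.uint8);cv2.fillConvexPoly(m,cv2.convexHull(((np.array(P)+.5)*4).astype(np.int32)),255)
    m=cv2.resize(m,(640,480),interpolation=cv2.INTER_AREA);x0,y0=np.round(proj(n,(x,y,40))).astype(int)
    sl=np.s_[y0-22:y0+22,x0-22:x0+22];return np.abs(m[sl].astype(int)-M[n][sl]).sum()/255
for names in(["scene"],["top"],["scene","top"]):
  print(names,min((sum(cost(x,y,np.radians(a),n) for n in names),x,y,a) for x in range(490,508,2) for y in range(112,126,2) for a in range(-20,2,2)))
E
```

```text
scene washer (array([496.7, 120.5]), np.float64(97.45)) cass (array([ 628.5, -246.4]), np.float64(-90.89))
top washer (array([499.4, 116.9]), np.float64(96.49)) cass (array([ 628.7, -249.5]), np.float64(-90.62))
both washer (array([498.4, 118.7]), np.float64(96.82)) cass (array([ 628.6, -248.2]), np.float64(-91.1))
['scene'] (np.float64(49.83921568627451), 498, 118, -12)
['top'] (np.float64(40.58039215686274), 500, 118, -8)
['scene', 'top'] (np.float64(93.09803921568627), 498, 118, -12)
```

```bash
echo '[{"turn_vec": [0,0,8.1]},{"turn_vec": [0,0,8.1]},{"turn_vec": [0,0,8.1]},{"xyz": [12,-36,0]},{"xyz": [12,-36,0]},{"xyz": [12,-36,0]},{"xyz": [12,-36,0]},{"xyz": [12,-36,0]}]' > mv.in && python3 drive.py mv.in 50 20; echo '[{"xyz": [12,-36,0]},{"xyz": [12,-36,0]},{"xyz": [12,-36,0]},{"xyz": [12,-36,0]},{"xyz": [12,-36,0]},{"xyz": [12,-36,0]},{"xyz": [12,-36,0]},{"xyz": [12,-36,0]}]' > mv.in && python3 drive.py mv.in
```

```text
time_s: 0.9
ee_pos: [229.7, -390.5, 213.6]
ee_rot: [-180.0, 0.0, -10.5]
force: [1.8, 0.2, 0.1]
gripper_width: 50.1
gripper_force: 0.0
time_s: 1.7
ee_pos: [376.2, -124.8, 213.8]
ee_rot: [180.0, 0.0, -10.4]
force: [0.0, -0.7, -0.0]
gripper_width: 49.9
gripper_force: 0.0
```

```bash
cat > to.py <<'E'
# to.py x y z yaw : remaining shift in tool axes (and turn) from measured TCP
import sys;from h import *
from scipy.spatial.transform import Rotation as R
s=env.state();x,y,z,w=map(float,sys.argv[1:5])
r=R.from_euler("xyz",s["ee_rot"],degrees=True);g=R.from_euler("xyz",[180,0,w],degrees=True)
print("shift",r.inv().apply(np.array([x,y,z])-s["ee_pos"]).round(1),"rotvec",(r.inv()*g).as_rotvec(degrees=True).round(2),"pos",s["ee_pos"].round(1),s["ee_rot"].round(1),"q",s["qpos"].round(0),"t",s["time_s"],"F",s["force"].round(1))
E
python3 to.py 498.4 118.5 130 -10.5
```

```text
shift [  76.1 -261.4   83.8] rotvec [0.01 0.01 0.05] pos [ 376.2 -124.8  213.8] [180.    0.  -10.4] q [-20.   2. 110.  -0.  68.  80.] t 1.7 F [ 0.  -0.7 -0. ]
```

```bash
echo '[{"xyz": [12,-37,0]},{"xyz": [12,-37,0]},{"xyz": [12,-37,0]},{"xyz": [12,-37,0]},{"xyz": [12,-37,0]},{"xyz": [8,-37,14]},{"xyz": [8,-37,20]},{}]' > mv.in && python3 drive.py mv.in;  python3 to.py 498.4 118.5 38 -10.5
```

```text
time_s: 2.5
ee_pos: [497.3, 117.7, 176.9]
ee_rot: [180.0, 0.3, -10.2]
force: [-0.6, -0.5, 0.6]
gripper_width: 50.1
gripper_force: 0.0
shift [  1.6  -1.  138.9] rotvec [0.04 0.27 0.28] pos [497.3 117.7 176.9] [180.    0.3 -10.2] q [ 12.  14. 101.   0.  65. 112.] t 2.5 F [-0.6 -0.5  0.6]
```

```bash
echo '[{"xyz": [1.5,-1,35]},{"xyz": [0,0,35]},{"xyz": [0,0,30]},{"xyz": [0,0,20]},{"xyz": [0,0,14]},{"xyz": [0,0,7]},{}]' > mv.in && python3 drive.py mv.in;  python3 to.py 498.4 118.5 35 -10.5
```

```text
time_s: 3.2
ee_pos: [498.6, 114.7, 38.3]
ee_rot: [179.9, 0.1, -10.5]
force: [0.2, 0.7, 0.6]
gripper_width: 49.8
gripper_force: 0.0
shift [-0.9 -3.7  3.3] rotvec [0.06 0.1  0.03] pos [498.6 114.7  38.3] [ 1.799e+02  1.000e-01 -1.050e+01] q [ 12.  23. 111.  -0.  46. 112.] t 3.2 F [0.2 0.7 0.6]
```

```bash
echo '[{"xyz": [0,-3.5,3]},{}]' > mv.in && python3 drive.py mv.in;  python3 to.py 498.4 118.5 35 -10.5;  echo '[{},{},{},{},{}]' > mv.in && python3 drive.py mv.in 0 8;python3 to.py 498.4 118.5 35 -10.5
```

```text
time_s: 3.4
ee_pos: [500.5, 119.0, 36.5]
ee_rot: [-180.0, -0.1, -10.4]
force: [0.4, 1.1, -0.0]
gripper_width: 50.1
gripper_force: 0.0
shift [-2.   0.9  1.5] rotvec [-0.03 -0.07  0.06] pos [500.5 119.   36.5] [-1.80e+02 -1.00e-01 -1.04e+01] q [ 12.  23. 111.  -0.  45. 113.] t 3.4 F [ 0.4  1.1 -0. ]
time_s: 3.9
ee_pos: [499.8, 117.4, 36.0]
ee_rot: [179.8, -0.0, -10.3]
force: [-0.3, -2.7, 2.0]
gripper_width: 14.2
gripper_force: 8.0
shift [-1.6 -0.8  1. ] rotvec [ 0.17 -0.01  0.17] pos [499.8 117.4  36. ] [179.8  -0.  -10.3] q [ 12.  23. 111.  -0.  45. 113.] t 3.9 F [-0.3 -2.7  2. ]
```

```bash
echo '[{"turn_vec": [0,0,-8.25]},{"turn_vec": [0,0,-8.25]},{"turn_vec": [0,0,-8.25]},{"turn_vec": [0,0,-8.25]},{"turn_vec": [0,0,-8.25]},{"turn_vec": [0,0,-8.25]},{"turn_vec": [0,0,-8.25]}]' > mv.in && python3 drive.py mv.in; echo '[{"turn_vec": [0,0,-8.25]},{"turn_vec": [0,0,-8.25]},{"turn_vec": [0,0,-8.25]},{"turn_vec": [0,0,-8.25]},{"turn_vec": [0,0,-8.25]},{"turn_vec": [0,0,-8.25]},{},{}]' > mv.in && python3 drive.py mv.in; python3 to.py 498.4 118.5 35 96.9
```

```text
time_s: 4.6
ee_pos: [499.5, 118.4, 36.0]
ee_rot: [-180.0, 0.1, 47.6]
force: [-0.9, -0.9, 1.6]
gripper_width: 14.2
gripper_force: 8.0
time_s: 5.4
ee_pos: [498.7, 118.6, 36.0]
ee_rot: [-179.9, 0.0, 96.6]
force: [-4.5, -0.6, 5.8]
gripper_width: 13.6
gripper_force: 8.0
shift [-0.1 -0.4  1. ] rotvec [-0.14  0.01 -0.26] pos [498.7 118.6  36. ] [-179.9    0.    96.6] q [ 12.  23. 111.   0.  45.   5.] t 5.4 F [-4.5 -0.6  5.8]
```

```bash
echo '[{"turn_vec": [0,0,-0.3]},{},{}]' > mv.in && python3 drive.py mv.in 40; python3 to.py 498.4 118.5 35 96.9; echo '[{"xyz": [0,0,-15]},{"xyz": [0,0,-30]},{"xyz": [0,0,-40]},{"xyz": [0,0,-40]},{"xyz": [0,0,-40]},{}]' > mv.in && python3 drive.py mv.in; python3 to.py 628.6 -248.3 160 89
```

```text
time_s: 5.7
ee_pos: [500.6, 118.8, 35.9]
ee_rot: [179.9, 0.0, 97.1]
force: [0.8, -0.0, 0.2]
gripper_width: 35.2
gripper_force: 0.0
shift [-0.  -2.2  0.9] rotvec [0.07 0.01 0.16] pos [500.6 118.8  35.9] [179.9   0.   97.1] q [ 12.  23. 111.  -0.  45.   5.] t 5.7 F [ 0.8 -0.   0.2]
time_s: 6.3
ee_pos: [503.7, 119.5, 206.7]
ee_rot: [179.3, -0.1, 97.1]
force: [1.0, 0.6, 0.1]
gripper_width: 40.1
gripper_force: 0.0
shift [-380.4   78.1   47.3] rotvec [ 0.73 -0.11  8.07] pos [503.7 119.5 206.7] [ 1.793e+02 -1.000e-01  9.710e+01] q [12. 13. 98. -0. 68.  5.] t 6.3 F [1.  0.6 0.1]
```

```bash
echo '[{"turn_vec": [0,0,8]},{"xyz": [-45,16,0]},{"xyz": [-46,16.5,0]},{"xyz": [-46,16.5,0]},{"xyz": [-46,16.5,0]},{"xyz": [-46,16.5,0]},{"xyz": [-46,16.5,0]},{"xyz": [-46,16.5,0]}]' > mv.in && python3 drive.py mv.in 60; echo '[{"xyz": [-42,14,0]},{"xyz": [0,0,20]},{"xyz": [0,0,20]},{},{}]' > mv.in && python3 drive.py mv.in;python3 to.py 628.6 -248.3 41 89
python3 - <<'E'
from h import *
i=env.grab_frame("top");cv2.imwrite("pics/t1.png",crop(i,(205,180,430,300),3.5))
k=crop(i,(215,205,300,290),5);cv2.imwrite("pics/k1.png",k)
print(seg(i,(230,225,285,275),(0,130,70),(8,255,255))[:1],seg(i,(212,225,300,275),(20,120,120),(35,255,255))[:2])
E
```

```text
time_s: 7.1
ee_pos: [610.2, -206.1, 199.8]
ee_rot: [-180.0, -0.0, 89.1]
force: [-0.0, 0.6, -0.3]
gripper_width: 60.2
gripper_force: 0.0
time_s: 7.6
ee_pos: [623.1, -246.1, 160.3]
ee_rot: [-179.9, -0.0, 89.1]
force: [0.2, -0.7, 0.8]
gripper_width: 60.1
gripper_force: 0.0
shift [ -2.1   5.6 119.3] rotvec [-0.07 -0.02  0.09] pos [ 623.1 -246.1  160.3] [-179.9   -0.    89.1] q [-23.  29.  81.  -0.  71. -22.] t 7.6 F [ 0.2 -0.7  0.8]
[(94, [257.46, 250.28], [[257.5, 250.3], [4.2, 21.3], 85.2])] [(27, [238.11, 252.56], [[238.0, 252.5], [3.0, 6.0], 90.0]), (24, [277.5, 248.5], [[277.5, 248.5], [3.0, 5.0], 90.0])]
```

View pics/t1.png

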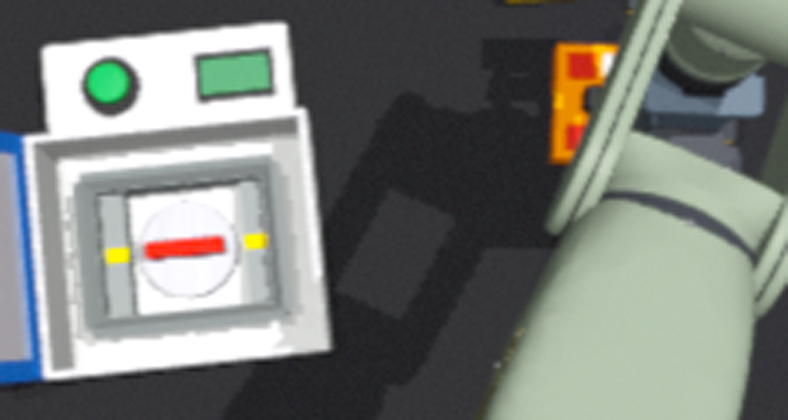

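The key now lies along the stripes: bar at (147,250)–(224,245), marks at (118,256) and (256,241). The gripper stands over the cassette, so I lower and grip.

```bash
echo '[{"xyz": [-2,5.5,30]},{"xyz": [0,0,30]},{"xyz": [0,0,20]},{"xyz": [0,0,15]},{},{}]' > mv.in && python3 drive.py mv.in;python3 to.py 628.6 -248.3 42 89
```

```text
time_s: 8.25
ee_pos: [629.6, -248.3, 67.3]
ee_rot: [179.9, 0.1, 89.1]
force: [0.7, -0.4, 0.7]
gripper_width: 60.0
gripper_force: 0.0
shift [ 0.1 -1.1 25.3] rotvec [0.12 0.05 0.13] pos [ 629.6 -248.3   67.3] [1.799e+02 1.000e-01 8.910e+01] q [-22.  34.  86.  -0.  60. -22.] t 8.25 F [ 0.7 -0.4  0.7]
```

```bash
echo '[{"xyz": [0,-0.5,12]},{"xyz": [0,0,8]},{"xyz": [0,0,5]},{}]' > mv.in && python3 drive.py mv.in;echo '[{},{},{},{},{},{}]' > mv.in && python3 drive.py mv.in 0 35;python3 to.py 628.6 -248.3 42 89
```

```text
time_s: 8.65
ee_pos: [627.6, -248.1, 39.9]
ee_rot: [-179.9, -0.0, 89.1]
force: [0.3, -0.7, -0.7]
gripper_width: 59.9
gripper_force: 0.0
time_s: 9.25
ee_pos: [628.4, -248.4, 41.1]
ee_rot: [180.0, 0.0, 89.1]
force: [0.3, 0.1, 0.6]
gripper_width: 19.9
gripper_force: 35.0
shift [ 0.1  0.2 -0.9] rotvec [0.02 0.01 0.1 ] pos [ 628.4 -248.4   41.1] [180.    0.   89.1] q [-23.  35.  88.  -0.  57. -22.] t 9.25 F [0.3 0.1 0.6]
```

```bash
echo '[{"xyz": [0,0,-10]},{"xyz": [0,0,-25]},{"xyz": [0,0,-35]},{"xyz": [0,0,-35]},{"xyz": [0,0,-25]},{"xyz": [0,0,-10]},{"xyz": [15,-5.5,0]},{"xyz": [30,-11,0]}]' > mv.in && python3 drive.py mv.in; echo '[{"xyz": [35,-13,0]},{"xyz": [35,-13,0]},{"xyz": [35,-13,0]},{"xyz": [35,-13,0]},{"xyz": [35,-13,0]},{"xyz": [35,-13,0]},{"xyz": [35,-13,0]},{"xyz": [30,-11,0]}]' > mv.in && python3 drive.py mv.in;echo '[{"xyz": [15,-5,0]},{"turn_vec": [0,0,-4]},{"turn_vec": [0,0,-3.8]},{},{}]' > mv.in && python3 drive.py mv.in;python3 to.py 498.5 118 180 96.9
```

```text
time_s: 10.05
ee_pos: [611.5, -203.2, 179.1]
ee_rot: [-179.9, -0.0, 89.0]
force: [0.0, 0.5, -2.8]
gripper_width: 19.5
gripper_force: 35.0
time_s: 10.85
ee_pos: [511.5, 75.6, 178.9]
ee_rot: [-179.7, -0.0, 89.1]
force: [1.3, -0.7, -2.9]
gripper_width: 19.9
gripper_force: 35.0
time_s: 11.35
ee_pos: [508.6, 88.8, 179.7]
ee_rot: [-179.8, -0.0, 96.8]
force: [0.3, -0.7, -2.3]
gripper_width: 19.6
gripper_force: 35.0
shift [30.2 -6.5 -0.3] rotvec [-0.17 -0.   -0.06] pos [508.6  88.8 179.7] [-179.8   -0.    96.8] q [  9.  15. 100.   0.  65.   2.] t 11.35 F [ 0.3 -0.7 -2.3]
```

```bash
echo '[{"xyz": [15,-3,5]},{"xyz": [15,-3.5,15]},{},{},{}]' > mv.in && python3 drive.py mv.in;python3 to.py 498.5 118 160 96.9
python3 - <<'E'
from h import *
s=env.grab_frame("scene");t=env.grab_frame("top");cv2.imwrite("pics/s2.png",s);cv2.imwrite("pics/t2.png",t)
a=crop(s,(315,150,445,280),3);b=crop(t,(205,195,305,295),4)
m=np.zeros((400,800,3),np.uint8);m[:390,:390]=a;m[:400,400:800]=b;cv2.imwrite("pics/m2.png",m);print(env.state()["ee_pos"],env.state()["force"])
E
```

```text
time_s: 11.85
ee_pos: [500.3, 117.5, 161.3]
ee_rot: [180.0, 0.0, 96.9]
force: [-0.3, -0.7, -2.5]
gripper_width: 19.7
gripper_force: 35.0
shift [ 0.7 -1.7  1.3] rotvec [ 0.05  0.01 -0.01] pos [500.3 117.5 161.3] [180.    0.   96.9] q [ 12.  15. 102.  -0.  63.   5.] t 11.85 F [-0.3 -0.7 -2.5]
[500.40983341 117.34711216 161.43092358] [-0.11800478  0.33967793 -2.29125408]
```

View pics/m2.png

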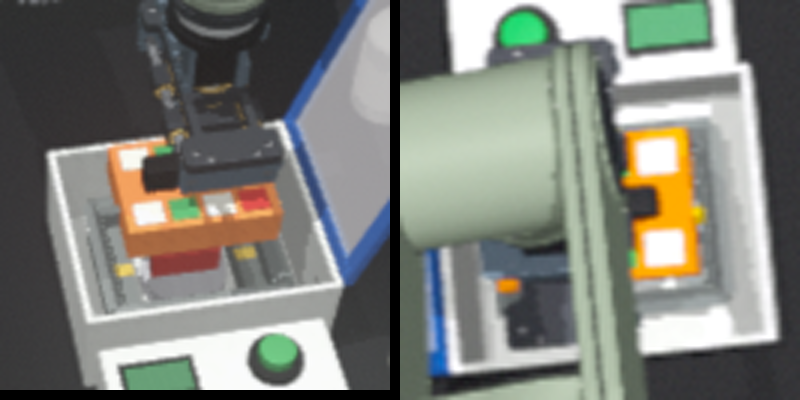

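Left half (scene): cassette held level above the bay, front underside corners at (129,255) and (282,236). Right half (top): end corners at (688,128) and (698,274). I compare these with the washer fits per camera.

Run:
```python
from h import *
from scipy.optimize import least_squares
g=lambda u,f,o:(u+.5)/f-.5+o
S=lambda u,v:("scene",(g(u,3,315),g(v,3,150)));T=lambda u,v:("top",(g(u-400,4,205),g(v,4,195)))
z=120.3
O=[(S(129,255),(-65,-48,0)),(S(282,236),(65,-48,0)),(S(124,227),(-65,-48,35)),(S(279,208),(65,-48,35)),(S(110,148),(-65,48,35)),(T(688,128),(-65,-48,35)),(T(698,275),(-65,48,35))]
W=[(S(48,153),(-110,95,102)),(S(86,319),(-110,-95,102)),(S(343,283),(110,-95,102)),(T(750,66),(-110,-95,102)),(T(776,340),(-110,95,102))]
def fz(obs,x0,z,yaw):
    c,s=np.cos(yaw),np.sin(yaw)
    f=lambda p:np.concatenate([proj(n,(p[0]+c*L[0]-s*L[1],p[1]+s*L[0]+c*L[1],L[2]+z))-q for (n,q),L in obs])
    r=least_squares(f,x0);return r.x.round(1),f(r.x).round(1).tolist()
for n in("scene","top"):
    print(n,"cass",fz([o for o in O if o[0][0]==n],[500,118],z,np.radians(96.9)));print("  washer",fz([o for o in W if o[0][0]==n],[500,118],0,np.radians(96.9)))
```

```text
scene cass (array([496.1, 118.6]), [-0.6, 0.1, -1.6, -0.2, 1.8, 1.0, 1.2, 0.6, -0.9, -1.6])
  washer (array([496. , 120.1]), [0.2, -1.2, 0.0, 0.4, -0.3, 0.7])
top cass (array([500.9, 114.7]), [-0.3, 0.1, 0.3, -0.1])
  washer (array([500.5, 116.2]), [0.1, -0.3, -0.1, 0.2])
```

```bash
echo '[{"xyz": [1.4,-0.7,10]},{"xyz": [0,0,15]},{"xyz": [0,0,15]},{"xyz": [0,0,10]},{},{}]' > mv.in && python3 drive.py mv.in;python3 to.py 499.8 118.7 77 96.9
```

```text
time_s: 12.55
ee_pos: [499.3, 118.9, 111.0]
ee_rot: [180.0, 0.0, 96.9]
force: [-0.2, 0.4, -2.7]
gripper_width: 20.1
gripper_force: 35.0
shift [-0.2  0.5 34. ] rotvec [ 0.01  0.   -0.01] pos [499.3 118.9 111. ] [180.    0.   96.9] q [ 12.  18. 106.  -0.  56.   5.] t 12.55 F [-0.2  0.4 -2.7]
```

```bash
echo '[{"xyz": [0,0,4]},{"xyz": [0,0,4]},{"xyz": [0,0,3]},{}]' > mv.in && python3 drive.py mv.in;echo '[{"xyz": [0,0,2.5]},{"xyz": [0,0,2.5]},{}]' > mv.in && python3 drive.py mv.in;echo '[{"xyz": [0,0,2.5]},{"xyz": [0,0,2.5]},{}]' > mv.in && python3 drive.py mv.in; python3 to.py 499.8 118.7 77 96.9
```

```text
time_s: 12.95
ee_pos: [498.7, 118.8, 99.5]
ee_rot: [-180.0, 0.0, 96.9]
force: [-0.1, 0.2, -1.8]
gripper_width: 19.4
gripper_force: 35.0
time_s: 13.25
ee_pos: [498.8, 118.8, 94.6]
ee_rot: [-180.0, 0.0, 96.9]
force: [-0.5, 0.2, -3.5]
gripper_width: 20.0
gripper_force: 35.0
time_s: 13.55
ee_pos: [498.7, 118.8, 89.5]
ee_rot: [-179.9, 0.0, 96.9]
force: [0.6, -0.4, -2.7]
gripper_width: 20.1
gripper_force: 35.0
shift [-0.2  1.  12.5] rotvec [-0.05  0.01  0.  ] pos [498.7 118.8  89.5] [-179.9    0.    96.9] q [ 12.  19. 108.  -0.  53.   5.] t 13.55 F [ 0.6 -0.4 -2.7]
```

```bash
echo '[{"xyz": [0,0,2.5]},{"xyz": [0,0,2.5]},{"xyz": [0,0,2.5]},{"xyz": [0,0,2]},{}]' > mv.in && python3 drive.py mv.in; echo '[{"xyz": [0,0,1.2]},{"xyz": [0,0,1.2]},{},{}]' > mv.in && python3 drive.py mv.in;  python3 to.py 499.8 118.7 76 96.9
```

```text
time_s: 14.05
ee_pos: [498.8, 118.8, 80.0]
ee_rot: [-180.0, 0.0, 96.9]
force: [0.1, -0.7, -1.9]
gripper_width: 19.6
gripper_force: 35.0
time_s: 14.45
ee_pos: [499.1, 118.9, 78.1]
ee_rot: [180.0, 0.0, 96.9]
force: [-0.1, -0.7, -2.4]
gripper_width: 20.0
gripper_force: 35.0
shift [-0.3  0.7  2.1] rotvec [0.   0.   0.01] pos [499.1 118.9  78.1] [180.    0.   96.9] q [ 12.  20. 109.  -0.  51.   5.] t 14.45 F [-0.1 -0.7 -2.4]
```

```bash
echo '[{"xyz": [0,0,1]},{"xyz": [0,0,0.7]},{}]' > mv.in && python3 drive.py mv.in; echo '[{"xyz": [0,0,0.7]},{"xyz": [0,0,0.5]},{}]' > mv.in && python3 drive.py mv.in
```

```text
time_s: 14.75
ee_pos: [498.9, 118.9, 76.2]
ee_rot: [-180.0, 0.0, 96.9]
force: [0.1, 0.5, -2.0]
gripper_width: 19.9
gripper_force: 35.0
time_s: 15.05
ee_pos: [499.1, 118.9, 76.1]
ee_rot: [180.0, 0.0, 96.9]
force: [-2.0, -0.5, 5.2]
gripper_width: 20.0
gripper_force: 35.0
```

Seated at TCP z 76.1, exactly 35 mm above the grasp height. I release and go over the lid to its outer side.

```bash
echo '[{},{},{}]' > mv.in && python3 drive.py mv.in 45; echo '[{"xyz": [0,0,-5]},{"xyz": [0,0,-10]},{"xyz": [0,0,-20]},{"xyz": [0,0,-30]},{"xyz": [0,0,-40]},{"xyz": [0,0,-40]},{"xyz": [0,0,-40]},{"xyz": [0,0,-40]}]' > mv.in && python3 drive.py mv.in; echo '[{"xyz": [0,0,-40]},{"xyz": [0,0,-10]},{}]' > mv.in && python3 drive.py mv.in 0 20; python3 to.py 499 118.5 355 96.9
python3 - <<'E'
import numpy as np
from h import *
th=np.radians(np.arange(108,-1,-6));P=np.c_[110-205*np.cos(th)+8*np.sin(th)+14,102+205*np.sin(th)+8*np.cos(th)]
print(P[0],np.diff(P,axis=0).round(0).tolist(),P[-1])
print("bottle cap",atz("top",(161,331),160))
s=env.grab_frame("scene");t=env.grab_frame("top")
m=np.zeros((420,800,3),np.uint8);m[:390,:390]=crop(s,(315,150,445,280),3);m[:420,400:800]=crop(t,(205,190,305,295),4);cv2.imwrite("pics/m3.png",m)
E
```

```text
time_s: 15.35
ee_pos: [499.3, 119.0, 75.2]
ee_rot: [180.0, 0.0, 96.9]
force: [-0.4, 0.1, -0.2]
gripper_width: 40.9
gripper_force: 0.0
time_s: 16.15
ee_pos: [498.7, 118.9, 302.9]
ee_rot: [179.9, -0.0, 96.9]
force: [1.7, 0.3, -0.1]
gripper_width: 45.1
gripper_force: 0.0
time_s: 16.45
ee_pos: [499.6, 119.0, 352.3]
ee_rot: [179.7, -0.0, 96.9]
force: [1.1, 0.4, -0.8]
gripper_width: 24.0
gripper_force: 0.0
shift [-0.5 -0.6 -2.7] rotvec [ 0.27 -0.02  0.  ] pos [499.6 119.  352.3] [179.7  -0.   96.9] q [12.  9. 82. -0. 88.  5.] t 16.45 F [ 1.1  0.4 -0.8]
[194.95693598 294.49444989] [[-21.0, 6.0], [-21.0, 4.0], [-21.0, 2.0], [-21.0, -0.0], [-21.0, -3.0], [-21.0, -5.0], [-20.0, -7.0], [-19.0, -9.0], [-18.0, -11.0], [-17.0, -13.0], [-16.0, -15.0], [-14.0, -16.0], [-12.0, -18.0], [-10.0, -19.0], [-8.0, -20.0], [-6.0, -21.0], [-4.0, -21.0], [-2.0, -21.0]] [-81. 110.]
bottle cap [279.61080956 340.8183567  160.        ]
```

View pics/m3.png

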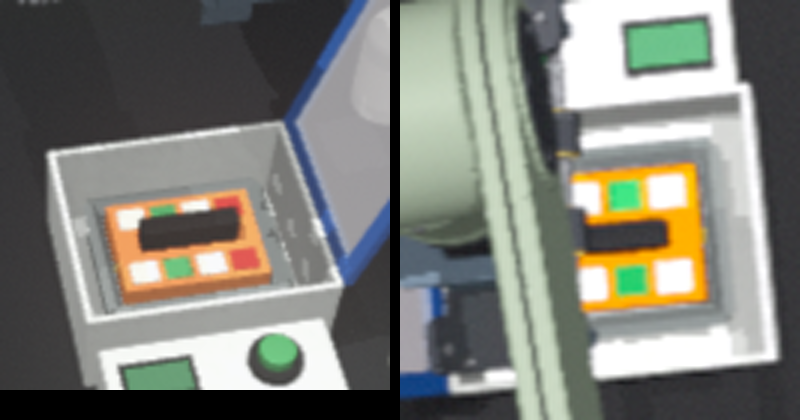

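The cassette sits level in the pocket with the handle below the rim. Now the lid.

```bash
echo '[{"xyz": [40,0,0]},{"xyz": [45,0,0]},{"xyz": [45,0,0]},{"xyz": [45,0,0]},{"xyz": [40,0,0]},{"xyz": [18,0,0]},{}]' > mv.in && python3 drive.py mv.in; python3 to.py 471.2 346.8 290 96.9
```

```text
time_s: 17.25
ee_pos: [470.1, 351.7, 347.5]
ee_rot: [-179.8, 0.1, 97.1]
force: [-0.0, 0.1, 0.2]
gripper_width: 0.5
gripper_force: 0.0
shift [-4.9  0.7 57.5] rotvec [-0.23  0.13  0.18] pos [470.1 351.7 347.5] [-1.798e+02  1.000e-01  9.710e+01] q [36. 17. 73. -0. 90. 29.] t 17.25 F [-0.   0.1  0.2]
```

```bash
echo '[{"xyz": [0,0,30]},{"xyz": [0,0,26]},{},{"xyz": [-20,0,0]},{"xyz": [-19,0,0]}]' > mv.in && python3 drive.py mv.in; python3 to.py 475 312 294 96.9; echo '[{"xyz": [-21,0,-6]},{"xyz": [-21,0,-4]},{"xyz": [-21,0,-2]},{"xyz": [-21,0,0]}]' > mv.in && python3 drive.py mv.in; python3 to.py 485 230 307 96.9
```

```text
time_s: 17.75
ee_pos: [476.2, 310.5, 295.0]
ee_rot: [179.9, -0.0, 96.9]
force: [0.3, 3.3, 1.8]
gripper_width: 0.7
gripper_force: 1.5
shift [ 1.6 -1.   1. ] rotvec [ 0.06 -0.05 -0.01] pos [476.2 310.5 295. ] [179.9  -0.   96.9] q [32. 15. 82.  0. 82. 25.] t 17.75 F [0.3 3.3 1.8]
time_s: 18.15
ee_pos: [486.2, 226.8, 307.6]
ee_rot: [179.9, -0.1, 96.8]
force: [0.4, 2.4, -0.8]
gripper_width: 0.5
gripper_force: 1.0
shift [ 3.3 -0.9  0.6] rotvec [ 0.13 -0.11 -0.06] pos [486.2 226.8 307.6] [ 1.799e+02 -1.000e-01  9.680e+01] q [24. 12. 85.  0. 83. 17.] t 18.15 F [ 0.4  2.4 -0.8]
```

Contact confirmed and the lid is moving. Continue along the arc.

```bash
echo '[{"xyz": [-21,0,3]},{"xyz": [-21,0,5]},{"xyz": [-20,0,7]},{"xyz": [-19,0,9]},{"xyz": [-18,0,11]},{"xyz": [-17,0,13]},{"xyz": [-16,0,15]}]' > mv.in && python3 drive.py mv.in; python3 to.py 500 100 245 96.9; echo '[{"xyz": [-14,0,16]},{"xyz": [-12,0,18]},{"xyz": [-10,0,19]},{"xyz": [-8,0,20]},{"xyz": [-6,0,21]}]' > mv.in && python3 drive.py mv.in; python3 to.py 507 47 150 96.9
```

```text
time_s: 18.85
ee_pos: [502.4, 95.4, 244.5]
ee_rot: [179.8, -0.0, 96.8]
force: [0.5, 1.1, 0.4]
gripper_width: 0.7
gripper_force: 0.6
shift [ 4.9 -1.8 -0.5] rotvec [ 0.21 -0.02 -0.09] pos [502.4  95.4 244.5] [179.8  -0.   96.8] q [ 9. 11. 95.  0. 74.  3.] t 18.85 F [0.5 1.1 0.4]
time_s: 19.35
ee_pos: [508.5, 45.5, 150.1]
ee_rot: [179.8, 0.1, 96.8]
force: [0.5, 0.3, 1.2]
gripper_width: 0.2
gripper_force: 0.4
shift [ 1.7 -1.3  0.1] rotvec [ 0.18  0.05 -0.09] pos [508.5  45.5 150.1] [1.798e+02 1.000e-01 9.680e+01] q [  4.  15. 104.  -0.  61.  -3.] t 19.35 F [0.5 0.3 1.2]
```

```bash
echo '[{"xyz": [-4,0,17]},{"xyz": [-2,0,14]},{"xyz": [0,0,6]},{}]' > mv.in && python3 drive.py mv.in; echo '[{"xyz": [0,0,2]},{"xyz": [0,0,2]},{}]' > mv.in && python3 drive.py mv.in;python3 to.py 508 38 110 96.9
```

```text
time_s: 19.75
ee_pos: [508.2, 40.6, 112.3]
ee_rot: [-180.0, 0.0, 96.8]
force: [1.1, 0.4, -0.2]
gripper_width: 0.7
gripper_force: 0.0
time_s: 20.05
ee_pos: [509.2, 41.2, 110.7]
ee_rot: [179.8, 0.1, 96.9]
force: [-2.0, -1.3, 11.3]
gripper_width: 0.5
gripper_force: 5.6
shift [-3.  -1.6  0.7] rotvec [0.15 0.06 0.03] pos [509.2  41.2 110.7] [1.798e+02 1.000e-01 9.690e+01] q [  3.  18. 107.  -0.  55.  -4.] t 20.05 F [-2.  -1.3 11.3]
```

```bash
echo '[{"xyz": [0,0,0.8]},{}]' > mv.in && python3 drive.py mv.in; echo '[{"xyz": [0,0,-10]},{"xyz": [0,0,-25]},{"xyz": [0,0,-15]},{}]' > mv.in && python3 drive.py mv.in; python3 to.py 627 180.5 84 96.9
python3 - <<'E'
from h import *
s=env.grab_frame("scene");cv2.imwrite("pics/s4.png",crop(s,(315,150,475,300),4))
E
```

```text
time_s: 20.25
ee_pos: [509.2, 41.2, 110.6]
ee_rot: [179.8, 0.1, 96.9]
force: [-4.6, -1.2, 16.3]
gripper_width: 0.7
gripper_force: 8.0
time_s: 20.65
ee_pos: [510.3, 41.7, 160.0]
ee_rot: [179.6, 0.0, 96.9]
force: [0.1, -0.0, -0.7]
gripper_width: 0.2
gripper_force: 0.0
shift [123.8 132.1  76.8] rotvec [0.35 0.02 0.02] pos [510.3  41.7 160. ] [179.6   0.   96.9] q [  3.  15. 103.  -0.  62.  -4.] t 20.65 F [ 0.1 -0.  -0.7]
```

View pics/s4.png

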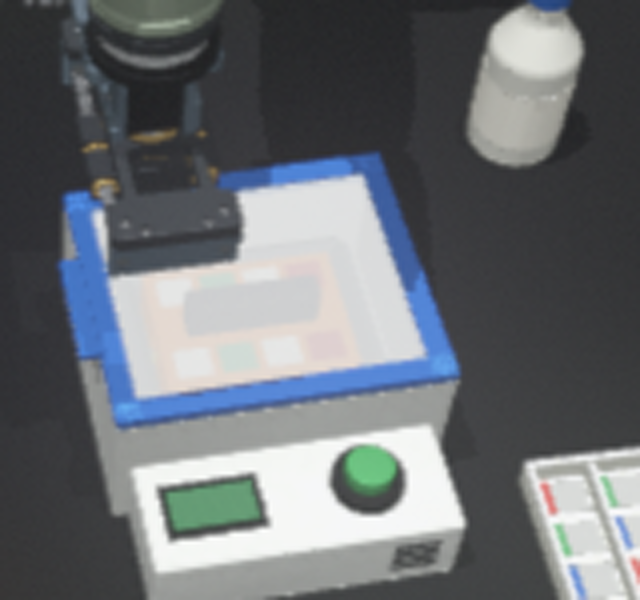

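The lid lies flat on the rim all round, with the cassette in place below; the button is at (370,470) in the crop. Move over the button.

```bash
echo '[{"xyz": [30,32,0]},{"xyz": [32,34,0]},{"xyz": [32,34,0]},{"xyz": [30,32,0]},{"xyz": [0,0,25]},{"xyz": [0,0,25]},{},{}]' > mv.in && python3 drive.py mv.in; python3 to.py 627 180.5 84 96.9
```

```text
time_s: 21.5
ee_pos: [624.1, 180.3, 106.5]
ee_rot: [-179.9, 0.0, 96.9]
force: [0.0, 0.8, 0.1]
gripper_width: 0.6
gripper_force: 0.0
shift [-0.1  3.  22.5] rotvec [-0.12  0.02  0.  ] pos [624.1 180.3 106.5] [-179.9    0.    96.9] q [15. 29. 88. -0. 63.  8.] t 21.5 F [0.  0.8 0.1]
```

```bash
echo '[{"xyz": [0,2.5,14]},{"xyz": [0,0,9]},{}]' > mv.in && python3 drive.py mv.in; echo '[{"xyz": [0,0,4]},{"xyz": [0,0,4]},{"xyz": [0,0,3]},{}]' > mv.in && python3 drive.py mv.in; python3 to.py 627 180.5 72 96.9
```

```text
time_s: 21.8
ee_pos: [626.7, 180.4, 83.4]
ee_rot: [-179.9, 0.0, 96.9]
force: [-1.2, 0.2, 1.8]
gripper_width: 0.5
gripper_force: 0.8
time_s: 22.2
ee_pos: [627.2, 180.5, 76.2]
ee_rot: [179.9, 0.0, 96.9]
force: [-4.2, -2.0, 14.6]
gripper_width: 0.7
gripper_force: 7.4
shift [-0.  -0.2  4.2] rotvec [0.09 0.01 0.  ] pos [627.2 180.5  76.2] [179.9   0.   96.9] q [15. 31. 90. -0. 59.  8.] t 22.2 F [-4.2 -2.  14.6]
```

```bash
echo '[{"xyz": [0,0,1]},{},{}]' > mv.in && python3 drive.py mv.in; echo '[{"xyz": [0,0,-10]},{"xyz": [0,0,-25]},{"xyz": [0,0,-30]},{"xyz": [0,0,-30]},{"xyz": [0,0,-30]},{},{}]' > mv.in && python3 drive.py mv.in
python3 - <<'E'
from h import *
m=np.zeros((600,800,3),np.uint8);m[:600,:400]=crop(env.grab_frame("scene"),(315,130,475,370),2.5);m[:480,400:]=crop(env.grab_frame("top"),(150,140,310,332),2.5);cv2.imwrite("pics/m5.png",m)
E
```

```text
time_s: 22.5
ee_pos: [627.3, 180.6, 76.1]
ee_rot: [179.9, 0.0, 96.9]
force: [-5.8, -2.2, 18.5]
gripper_width: 0.5
gripper_force: 9.2
time_s: 23.2
ee_pos: [627.2, 180.8, 197.6]
ee_rot: [179.9, -0.0, 96.9]
force: [-0.8, -0.7, -0.7]
gripper_width: 0.6
gripper_force: 0.0
```

View pics/m5.png

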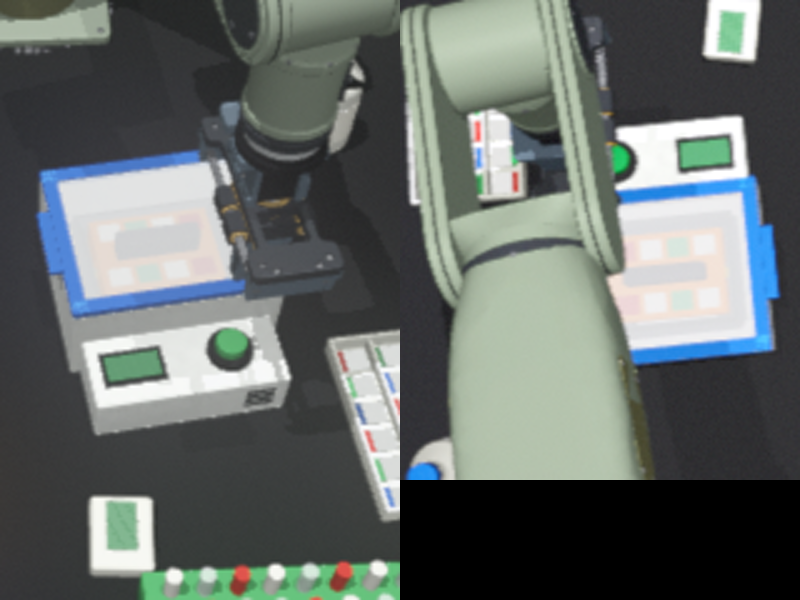

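The lid is closed and nothing else has moved. The press stopped hard at 76 mm, though 72 was expected, so I press again slowly and read the force profile.

```bash
echo '[{"xyz": [0,0,30]},{"xyz": [0,0,30]},{"xyz": [0,0,30]},{"xyz": [0,0,17]},{},{},{}]' > mv.in && python3 drive.py mv.in; for i in 1; do :; done; echo '[{"xyz": [0,0,3]},{},{}]' > mv.in && python3 drive.py mv.in;echo '[{"xyz": [0,0,2]},{},{}]' > mv.in && python3 drive.py mv.in;echo '[{"xyz": [0,0,2]},{},{}]' > mv.in && python3 drive.py mv.in;echo '[{"xyz": [0,0,2]},{},{}]' > mv.in && python3 drive.py mv.in
```

```text
time_s: 24.0
ee_pos: [627.7, 180.9, 91.2]
ee_rot: [179.9, -0.0, 96.9]
force: [0.6, 0.7, 1.4]
gripper_width: 0.5
gripper_force: 0.0
time_s: 24.3
ee_pos: [627.2, 180.8, 87.7]
ee_rot: [180.0, 0.0, 96.9]
force: [0.6, 0.5, -0.7]
gripper_width: 0.5
gripper_force: 0.0
time_s: 24.6
ee_pos: [627.0, 180.7, 85.3]
ee_rot: [-180.0, 0.0, 96.9]
force: [-0.8, 0.1, 0.4]
gripper_width: 0.7
gripper_force: 0.0
time_s: 24.9
ee_pos: [627.3, 180.8, 83.6]
ee_rot: [180.0, 0.0, 96.9]
force: [-0.2, 0.4, 1.7]
gripper_width: 0.4
gripper_force: 0.8
time_s: 25.2
ee_pos: [627.3, 180.8, 81.5]
ee_rot: [180.0, 0.0, 96.9]
force: [0.6, -0.5, 3.1]
gripper_width: 0.6
gripper_force: 1.3
```

Spring contact starts at about 84 mm and the hard stop is at 76 mm, so the full 8 mm travel was reached. I complete this press, then retract.

```bash
echo '[{"xyz": [0,0,3]},{"xyz": [0,0,3]},{"xyz": [0,0,3]},{"xyz": [0,0,1]},{},{}]' > mv.in && python3 drive.py mv.in; echo '[{"xyz": [0,0,-10]},{"xyz": [0,0,-25]},{"xyz": [0,0,-30]},{"xyz": [0,0,-30]},{"xyz": [0,0,-20]},{},{},{}]' > mv.in && python3 drive.py mv.in && python3 -c "
from workcell import env
print(env.job_done())"
```

```text
time_s: 25.8
ee_pos: [627.4, 180.8, 76.0]
ee_rot: [179.8, -0.0, 96.9]
force: [-6.6, -1.4, 24.8]
gripper_width: 0.5
gripper_force: 12.4
time_s: 26.6
ee_pos: [625.9, 180.4, 184.0]
ee_rot: [-179.8, 0.0, 96.9]
force: [-0.0, -0.9, 0.3]
gripper_width: 0.3
gripper_force: 0.0
the job is handed in; nothing more can be done
None
```

The job is handed in at about 27 s: the key is lined up, the cassette is seated level below the rim, the lid is closed, and the start button was pressed fully down (twice, the second time to confirm its full 8 mm travel), with the arm clear of everything.

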